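Spin the momentum wheel and stop it on its index field

TASK

Zero the encoder of the momentum wheel by hand: with a fingertip, flick the wheel briskly anticlockwise (seen from above) so that it runs freely and its orange field sweeps past the red pointer at least once with nothing touching the wheel. When the field next comes round, or on a later turn, brake the wheel lightly with a fingertip so that the first place where it stands still has the orange field under the pointer (the encoder takes its zero there, so no stopping elsewhere and pushing it round), and finish while your fingertip still rests lightly on it, holding it there. Keep off the read head that carries the pointer, and leave everything else on the bench where it is.

Things in the scene. Friction and masses are not known exactly. Their poses are not given: they have to be found in the camera images.
- stand: Fixed test stand: aluminium base plate (-105 to +155 mm in x, +-100 mm in y, top 20 mm above the blue mat), dark bearing housing in the middle, wheel on top. Origin on the mat's top under the wheel's axis; z up; its +x axis points to the read head. It is turned at most 80 degrees either way, so the read head is never on the robot's side of the wheel.
- read_head: Grey post of the stand (22 x 44 mm) with a black block on top, 111 to 142 mm from the wheel's axis along the stand's +x; its top is 96 mm above the mat. A red pointer, 14 mm wide and 4 mm thick, reaches from it over the wheel's rim, to 93 mm from the axis, 10 mm above the disc. Keep off it. Origin and axes as the stand's.
- flywheel: Wheel: plain aluminium disc, 220 mm across, 8 mm thick, 0.8 to 1.2 kg, level, turning freely on a vertical axis. Origin on the axis at the disc's underside, 72 mm above the mat; the flat top face is 8 mm higher. z up; the x axis points to the middle of the orange field and turns with the wheel. A hub nut (radius 22 mm) rises 12 mm above the top face.
- rotor (a joint): Wheel angle in rad, growing anticlockwise seen from above, counted on over whole turns. 0 and every whole turn (6.283) put the middle of the orange field at the pointer. Starts at rest between -4.2 and -1.6. Only a light drag in proportion to speed acts: running free, its speed falls to 37 percent in 7 to 12 s.
- wheel_center (a point): Point on the wheel's axis at the height of the disc's flat top face, 80 mm above the mat. The rim band of that face, 74 to 110 mm from this point, is bare and flat all round (except for paint): a fingertip can press down on it.
- weight (a point): Top centre of one of five upright steel weights on the disc, each 16 mm across and 24 mm high above the top face, 65 mm from the axis, fixed to the wheel: at 36 (this one), 108, 180, 252 and 324 degrees anticlockwise from the wheel's x axis, 60 mm apart in the clear. A fingertip can push against them.
- field (a point): Middle of the orange field painted on the disc's top face, 100 mm from the axis; turns with the wheel. The field is 20 degrees wide and reaches from 70 to 109 mm from the axis.
- pointer (a point): Near the tip of the red pointer, 96 mm from the axis and 10 mm above the disc's top face; fixed to the stand.
- spare_bearing: Bystander: loose steel bearing ring, 52 mm across, 14 mm high, on the mat beside the stand.
- spare_weight: Bystander: loose steel weight like those on the wheel, 16 mm across, 24 mm high, upright on the mat beside the stand.
- screwdriver: Bystander: screwdriver, 190 mm, lying on the mat on the left.
- grease_jar: Bystander: small jar with blue cap, 56 mm across, 55 mm high, on the left.
- brush: Bystander: brush, 170 mm, lying on the right.
- caliper: Bystander: caliper, 225 mm, lying on the right.
- parts_tray: Bystander: grey divided tray 130 x 100 x 30 mm on the left, near the robot.

How it is judged:
By the outcome, as a careful person would: the job done as asked, in the order asked, and still so for the second after the job is handed in, while the arm keeps its last pose, push and grip.
It also fails if it takes over 72 s, if anything falls off the work surface, if the arm or the gripper's body presses on something with over 40 N, if the wrist force passes 120 N, or if a joint passes its speed limit or range.

ROBOT

A 7-joint arm with a two-finger parallel gripper is mounted at the origin on the work surface. World frame = base frame: x ahead of the robot, y to its left, z up, the work surface at z = 0. Lengths are in m, angles in rad, forces in N, time in s.
With the tool pointing down it reaches from about 0.4 to 0.85 m from the base axis. Payload 6.9 kg.
Tool frame: the origin (TCP) lies at the very end of the fingers, on their centre line; the grasp point (between the pads) lies 19 mm behind it; z points along the fingers, y is the direction in which the jaws open and shut (so a half turn about z gives the same grasp; the last joint's range is limited). The gripper opens to 85 mm and grips with 20 to 120 N. Pads are 22 mm wide; open, the fingers measure 114 mm over their backs; the gripper's body (76 mm by 85 mm) begins 54 mm behind the grasp point. The pads swing forward as they close: fully open they stand 13 mm farther back than shut.
Start: joints at [-1.03, 0.507, -0.238, 1.5, 0.126, 1.149, -0.155], TCP at [0.263, 0.567, 0.231] pointing down, gripper open.
Joint ranges: [-3.08, 3.08], [-0.24, 2.05], [-1.43, 1.35], [0, 2.5], [-1.52, 4.66], [0.17, 1.96], [-2.89, 2.89]. Speed limits (rad/s): [2.39, 2.39, 3.14, 3.14, 3.14, 3.14, 3.14].

INTERFACE

Orientations are given as [roll, pitch, yaw] about the fixed x, y, z axes, in that order (R = Rz(yaw) Ry(pitch) Rx(roll)).
In Python, from plant import robot, cams, order gives the robot as it stands. The module is installed in compiled form; this text tells all that it offers.
- The arm moves only by the tool send_rows, never from a script. Its argument "rows" is one flat list of numbers, 7 for each row, row after row: the shift along the tool's x, y, z in m, then the turn, a rotation vector about the tool's x, y, z in rad, then the closure in counts, from 0 (fully open) to 255 (shut). A call has 1 to 12 rows; each row is the pose to reach, as a shift and turn from the pose commanded when the call began, along the tool's axes at that moment; what a row does not reach only later rows make up. A row lasts 1/10 s, in which the tool goes at most 50 mm and 8.59 degrees, less where a joint would pass 70% of its speed; a pose out of reach is approached as far as the arm can. A call with a gripper value outside its range is refused whole. The fingers move at their own pace and stop on an object; the grip force is fixed at half the most. Time passes only in rows, so rows that repeat a pose let the fingers close. It gives the time, the measured TCP pose, the force and the opening at its end, in the units of the state.
- robot.get_state(): the state, without advancing time (a new reading comes with each control period).
- cams.snapshot(name): name is "scene" or "top"; returns a dict with "img" (480x640x3 uint8, red, green, blue), "fx", "fy", "cx", "cy" (pixels), "R" (3x3) and "t" (3): a world point X has camera coordinates R X + t. Camera axes: x right, y down, z forward; pixel columns grow to the right and rows downward; lengths in m; the calibration is good to about 2 mm. A picture is of the moment at which its call begins. There is no depth.
- order.hand_in(): hands the job in, once; it reports no verdict.
The state is a dict: "t": time; "joint_positions": joint angles; "joint_velocities": joint speeds; "joint_efforts": joint torques, N m; "tool_pos": TCP position; "orientation": TCP orientation; "wrist_force": force on the tool from outside, world axes, zero at the start; "ft_torque": the same for the moment, N m; "opening": opening from 0.0 (shut) to 1.0 (fully open).
Only numpy, scipy, OpenCV 4.12 (cv2) and the standard library are available. Lean on these libraries where they do the work, as an engineer would, in place of code of your own. Each camera call takes 0.05 s, during which the arm holds its last target.

## Working session

There is one attempt and no reset: what is moved stays moved. The work goes in short steps, Python scripts to look and compute and a tool call to move; the robot and the scene stay as the last step left them, time stands still between calls to the robot, and variables do not carry over. Pictures are saved under pics/ and viewed, and the job is handed in when it is done.

Besides the shell and the picture viewer there is one more tool, called after "Call:" as a command line: name --argument value ..., lists and objects as JSON in quotes. send_rows: Moves the arm, as the interface text tells. Its arguments: {"type":"object","properties":{"rows":{"type":"array","items":{"type":"number"}}},"required":["rows"]}

```bash
mkdir -p pics; cat > h.py <<'E'
import numpy as np, cv2
from plant import robot, cams, order
def snap(n,f=None):
    s=cams.snapshot(n)
    if f: cv2.imwrite('pics/'+f,cv2.cvtColor(s['img'],cv2.COLOR_RGB2BGR))
    return s
def ray(s,u,v,z):
    d=s['R'].T@np.array([(u-s['cx'])/s['fx'],(v-s['cy'])/s['fy'],1]); c=-s['R'].T@s['t']
    return c+d*(z-c[2])/d[2]
def proj(s,X):
    p=s['R']@np.array(X)+s['t']; return np.array([s['fx']*p[0]/p[2]+s['cx'],s['fy']*p[1]/p[2]+s['cy']])
E
python3 - <<'E'
from h import *
st=robot.get_state(); print({k:np.round(v,4) for k,v in st.items()})
for n in('scene','top'):
    s=snap(n,n+'0.png'); print(n,s['fx'],s['cx'],s['cy'],-s['R'].T@s['t'],s['R'].round(3).tolist())
E
```

```text
{'t': np.float64(0.0), 'joint_positions': array([-1.0305,  0.5083, -0.2375,  1.5011,  0.1257,  1.1489, -0.1548]), 'joint_velocities': array([ 0.0019, -0.001 , -0.0007,  0.0004, -0.0001, -0.0019, -0.0008]), 'joint_efforts': array([ 9.00000e-04, -6.20595e+01, -2.18670e+00, -2.49658e+01,
        1.26000e-02,  1.20000e-02, -0.00000e+00]), 'tool_pos': array([0.2631, 0.5664, 0.2304]), 'orientation': array([-3.1398,  0.    ,  2.7068]), 'wrist_force': array([ 0.406 , -0.3124, -0.0645]), 'ft_torque': array([ 0.0012, -0.0401,  0.0067]), 'opening': np.float64(1.0011)}
scene 461.29212028348184 322.4631143047777 231.42230645422495 [1.2929938  0.42783838 0.9512186 ] [[-0.481, 0.877, -0.02], [0.608, 0.317, -0.728], [-0.632, -0.362, -0.685]]
top 610.9022816105462 317.48254490806585 240.6631791830744 [0.36024106 0.00174691 1.50414271] [[0.011, -1.0, -0.001], [-0.992, -0.01, -0.127], [0.127, 0.002, -0.992]]
```

View pics/scene0.png

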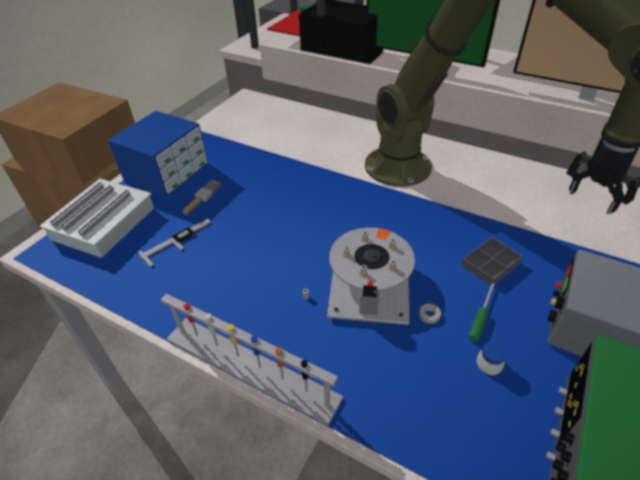

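View pics/top0.png

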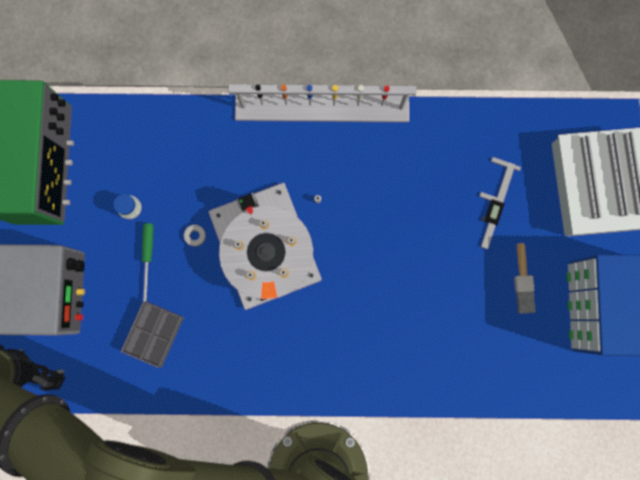

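```bash
python3 - <<'E'
from h import *
for n,(u,v,w) in(('scene',(372,275,60)),('top',(265,250,65))):
    im=cv2.imread(f'pics/{n}0.png')[v-w:v+w,u-w:u+w]
    cv2.imwrite(f'pics/{n}0z.png',cv2.resize(im,(600,600),interpolation=cv2.INTER_CUBIC)); print(n,u-w,v-w,600/(2*w))
for n in('scene','top'):
    s=snap(n); hsv=cv2.cvtColor(s['img'],cv2.COLOR_RGB2HSV)
    for nm,lo,hi in(('or',(6,150,150),(16,255,255)),('red',(0,150,120),(4,255,255))):
        m=cv2.inRange(hsv,lo,hi); k,l,stt,c=cv2.connectedComponentsWithStats(m)
        for i in range(1,k):
            if stt[i,4]>8: print(n,nm,stt[i],c[i].round(1))
E
```

```text
scene 312 215 5.0
top 200 185 4.615384615384615
scene or [377 230  13   9  87] [382.3 233.9]
scene or [276 349   5   4  18] [277.8 350.3]
scene red [269  11  31  24 390] [287.8  24.3]
scene red [567 268   3   6   9] [568.  270.8]
scene red [368 281   4   4  13] [369.8 282.8]
scene red [557 284   5   3  11] [559.2 285. ]
scene red [184 305   5   4  15] [186.1 306.5]
top or [282  85   4   5  17] [283.4  87.3]
top or [262 282  14  17 197] [268.1 290.3]
top red [385  86   4   5  17] [386.4  88.1]
top red [247 207   5   6  26] [249.3 209.3]
top red [ 75 315   6   5  27] [ 77.6 316.9]
```

```bash
python3 -c "
import cv2,numpy as np
a=cv2.imread('pics/scene0z.png');b=cv2.imread('pics/top0z.png')
cv2.imwrite('pics/z.png',cv2.resize(np.hstack([a,b]),(800,400)))"
```

```text
(no output)
```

View pics/z.png

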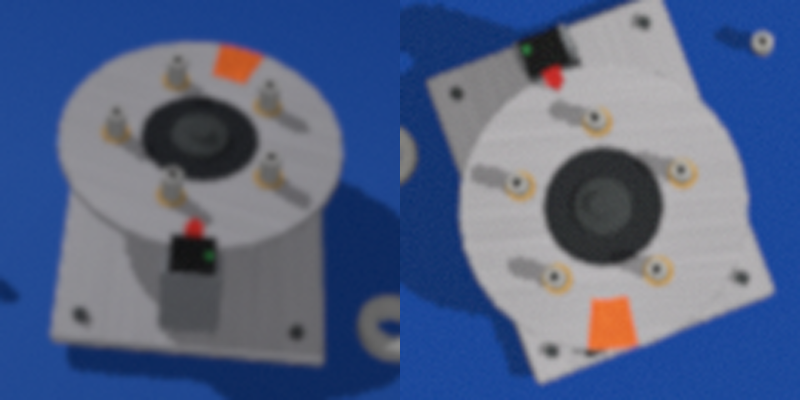

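```bash
cat >> h.py <<'E'
def tri(pts):
    A=np.zeros((3,3));b=np.zeros(3)
    for s,u,v in pts:
        d=s['R'].T@np.array([(u-s['cx'])/s['fx'],(v-s['cy'])/s['fy'],1]);d/=np.linalg.norm(d);c=-s['R'].T@s['t']
        P=np.eye(3)-np.outer(d,d);A+=P;b+=P@c
    return np.linalg.solve(A,b)
E
python3 - <<'E'
from h import *
S=snap('scene');T=snap('top')
print('field',tri([(S,382.3,233.9),(T,268.1,290.3)]))
print('red',tri([(S,369.8,282.8),(T,249.3,209.3)]))
# dark annulus: pixels near centre dark
P=[]
for s,(u,v),r in((S,(372,256),24),(T,(267,252),26)):
    g=cv2.cvtColor(s['img'],cv2.COLOR_RGB2GRAY); m=np.uint8(g<75)*255
    h=s['img']; mm=np.zeros_like(m);cv2.circle(mm,(u,v),r,255,-1); m&=mm
    m[(h[...,2].astype(int)-h[...,0])>40]=0
    k,l,st,c=cv2.connectedComponentsWithStats(m); i=1+np.argmax(st[1:,4])
    cn=max(cv2.findContours(np.uint8(l==i),0,1)[0],key=len); e=cv2.fitEllipse(cn); print(st[i],c[i],e); P.append((s,*e[0]))
c=tri(P); print('centre',c)
for z in(.08,.082,.084): print(z,[ray(p[0],p[1],p[2],z).round(4) for p in P])
E
```

```text
field [0.42537534 0.11852096 0.08291352]
red [0.61267101 0.16526803 0.09929953]
[355 244  34  25 655] [371.53435115 255.94198473] ((371.5734558105469, 255.9332275390625), (23.405040740966797, 33.58133316040039), 96.32185363769531)
[ 248  234   37   37 1077] [265.74373259 251.59331476] ((265.7494812011719, 251.59486389160156), (35.821876525878906, 36.48674011230469), 60.2714729309082)
centre [0.51535322 0.12647544 0.08357268]
0.08 [array([0.5119, 0.1257, 0.08  ]), array([0.5159, 0.1264, 0.08  ])]
0.082 [array([0.5137, 0.1264, 0.082 ]), array([0.5157, 0.1262, 0.082 ])]
0.084 [array([0.5155, 0.1271, 0.084 ]), array([0.5155, 0.126 , 0.084 ])]
```

```bash
cat >> h.py <<'E'
from scipy.spatial.transform import Rotation as Ro
def to(p,yaw_deg):
    st=robot.get_state(); R=Ro.from_euler('xyz',st['orientation'])
    Rt=Ro.from_euler('xyz',[np.pi,0,np.radians(yaw_deg)])
    print('shift',(R.inv().apply(np.array(p)-st['tool_pos'])).round(4),'rot',(R.inv()*Rt).as_rotvec().round(4),'n',st['t'])
def show():
    st=robot.get_state(); print({k:np.round(st[k],4).tolist() for k in('t','tool_pos','orientation','wrist_force','opening')})
E
python3 -c "
from h import *
to([.4276,.0942,.13],105)"
```

```text
shift [-0.3481 -0.3592  0.1012] rot [-6.000e-04  3.000e-04  8.742e-01] n 0.3
```

Call:
send_rows --rows '[-0.029, -0.03, 0.008, 0, 0, 0.073, 255, -0.058, -0.06, 0.017, 0, 0, 0.146, 255, -0.087, -0.09, 0.025, 0, 0, 0.219, 255, -0.116, -0.12, 0.034, 0, 0, 0.291, 255, -0.145, -0.15, 0.042, 0, 0, 0.364, 255, -0.174, -0.18, 0.051, 0, 0, 0.437, 255, -0.203, -0.21, 0.059, 0, 0, 0.51, 255, -0.232, -0.24, 0.067, 0, 0, 0.583, 255, -0.261, -0.269, 0.076, 0, 0, 0.656, 255, -0.29, -0.299, 0.084, 0, 0, 0.728, 255, -0.319, -0.329, 0.093, 0, 0, 0.801, 255, -0.348, -0.359, 0.101, 0, 0, 0.874, 255]'

```text
t: 1.5
tool_pos: [0.4281, 0.0931, 0.1302]
orientation: [3.141, -0.0, 1.83]
wrist_force: [1.0, -0.1, 0.6]
opening: 0.0
```

```bash
python3 -c "
from h import *
show(); S=snap('scene','s1.png');T=snap('top','t1.png');show()
a=cv2.imread('pics/s1.png')[150:350,270:470];b=cv2.imread('pics/t1.png')[180:380,170:370]
cv2.imwrite('pics/z1.png',cv2.resize(np.hstack([a,b]),(800,400),interpolation=2))
to([.4276,.0942,.09],105)"
```

```text
{'t': 1.5, 'tool_pos': [0.4281, 0.0931, 0.1302], 'orientation': [3.1409, -0.0, 1.8301], 'wrist_force': [1.0279, -0.079, 0.5894], 'opening': 0.0005}
{'t': 1.6, 'tool_pos': [0.4287, 0.089, 0.1297], 'orientation': [-3.1407, 0.0026, 1.8225], 'wrist_force': [-0.4567, -0.0594, 0.062], 'opening': 0.0002}
shift [0.0054 0.0002 0.0397] rot [-0.0009  0.0026 -0.0101] n 1.6
```

View pics/z1.png

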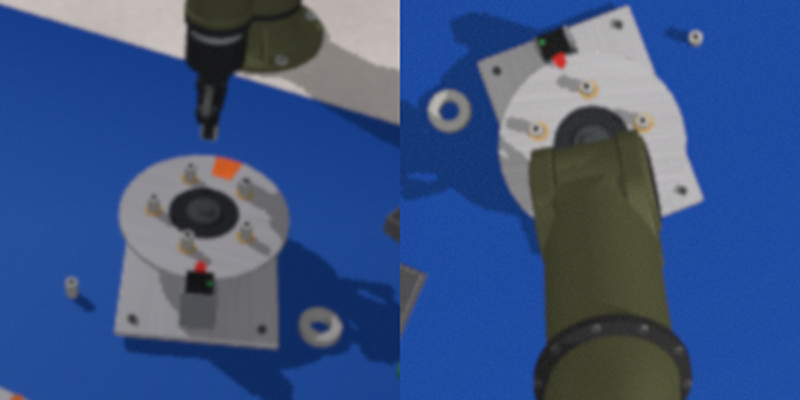

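Call:
send_rows --rows '[0, 0, 0.01, 0, 0, 0, 255, 0, 0, 0.02, 0, 0, 0, 255, 0, 0, 0.03, 0, 0, 0, 255, 0, 0, 0.036, 0, 0, 0, 255, 0, 0, 0.039, 0, 0, 0, 255, 0, 0, 0.04, 0, 0, 0, 255, 0, 0, 0.04, 0, 0, 0, 255, 0, 0, 0.04, 0, 0, 0, 255]'

```text
t: 2.4
tool_pos: [0.4279, 0.0947, 0.0905]
orientation: [3.141, 0.0, 1.833]
wrist_force: [0.1, 0.3, 0.7]
opening: -0.002
```

Call:
send_rows --rows '[0, 0, 0.002, 0, 0, 0, 255, 0, 0, 0.003, 0, 0, 0, 255, 0, 0, 0.003, 0, 0, 0, 255]'

```text
t: 2.7
tool_pos: [0.4276, 0.0946, 0.0872]
orientation: [-3.142, 0.0, 1.833]
wrist_force: [0.4, 0.8, 0.9]
opening: 0.002
```

Call:
send_rows --rows '[0, 0, 0.001, 0, 0, 0, 255, 0, 0, 0.001, 0, 0, 0, 255]'

```text
t: 2.9
tool_pos: [0.4276, 0.0946, 0.0862]
orientation: [-3.141, 0.0, 1.833]
wrist_force: [-0.5, -0.4, 0.6]
opening: -0.0
```

Call:
send_rows --rows '[0, 0, 0.001, 0, 0, 0, 255, 0, 0, 0.001, 0, 0, 0, 255]'

```text
t: 3.1
tool_pos: [0.4276, 0.0946, 0.0852]
orientation: [-3.141, 0.0, 1.833]
wrist_force: [0.2, -0.2, 0.1]
opening: 0.001
```

Call:
send_rows --rows '[0, 0, 0.001, 0, 0, 0, 255, 0, 0, 0.001, 0, 0, 0, 255]'

```text
t: 3.3
tool_pos: [0.4276, 0.0946, 0.0842]
orientation: [-3.141, 0.0, 1.833]
wrist_force: [0.3, -0.9, -0.4]
opening: -0.002
```

Call:
send_rows --rows '[0, 0, 0.0005, 0, 0, 0, 255, 0, 0, 0.0005, 0, 0, 0, 255]'

```text
t: 3.5
tool_pos: [0.4277, 0.0947, 0.0837]
orientation: [-3.142, 0.0, 1.833]
wrist_force: [0.7, 0.8, -0.1]
opening: 0.0
```

Call:
send_rows --rows '[0, 0, 0.0005, 0, 0, 0, 255, 0, 0, 0.0005, 0, 0, 0, 255]'

```text
t: 3.7
tool_pos: [0.4276, 0.0946, 0.0832]
orientation: [-3.141, 0.0, 1.833]
wrist_force: [0.1, 0.5, 0.3]
opening: -0.003
```

Call:
send_rows --rows '[0, 0, 0.0005, 0, 0, 0, 255, 0, 0, 0.0005, 0, 0, 0, 255]'

```text
t: 3.9
tool_pos: [0.4277, 0.0946, 0.0831]
orientation: [3.141, 0.0, 1.833]
wrist_force: [-1.3, -0.3, 4.6]
opening: -0.0
```

```bash
python3 -c "
from h import *
to([.4506,.117,.125],130)"
```

```text
shift [ 0.0157  0.0279 -0.0419] rot [ 3.000e-04  1.000e-04 -4.362e-01] n 3.9
```

Call:
send_rows --rows '[0, 0, -0.01, 0, 0, 0, 255, 0, 0, -0.025, 0, 0, 0, 255, 0, 0, -0.042, 0, 0, -0.05, 255, 0.004, 0.007, -0.042, 0, 0, -0.15, 255, 0.008, 0.014, -0.042, 0, 0, -0.25, 255, 0.012, 0.022, -0.042, 0, 0, -0.35, 255, 0.0157, 0.028, -0.042, 0, 0, -0.436, 255, 0.0157, 0.028, -0.042, 0, 0, -0.436, 255, 0.0157, 0.028, -0.042, 0, 0, -0.436, 255]'

```text
t: 4.8
tool_pos: [0.4504, 0.1168, 0.125]
orientation: [-3.141, 0.0, 2.266]
wrist_force: [1.1, -0.3, 0.4]
opening: 0.004
```

```bash
python3 - <<'E'
from h import *
S=snap('scene','s2.png'); show()
hsv=cv2.cvtColor(S['img'],cv2.COLOR_RGB2HSV)
m=cv2.inRange(hsv,(6,150,150),(16,255,255));k,l,st,c=cv2.connectedComponentsWithStats(m)
for i in range(1,k):
    if st[i,4]>30:
        p=ray(S,*c[i],.083);d=p-[.515,.126,.083];print(st[i],p,np.degrees(np.arctan2(d[1],d[0])),np.hypot(*d[:2]))
a=cv2.imread('pics/s2.png')[180:300,310:430]
cv2.imwrite('pics/z2.png',cv2.resize(a,(600,600),interpolation=2))
to([.4506,.117,.095],130)
E
```

```text
{'t': 4.85, 'tool_pos': [0.4503, 0.1166, 0.125], 'orientation': [-3.1412, 0.0001, 2.2661], 'wrist_force': [0.1142, 0.7445, 0.0499], 'opening': 0.0004}
[377 229  13  10  89] [0.42530807 0.11844386 0.083     ] -175.18446027522646 0.09000965291927068
shift [0.0001 0.0005 0.03  ] rot [-0.0004  0.0001 -0.0028] n 4.85
```

View pics/z2.png

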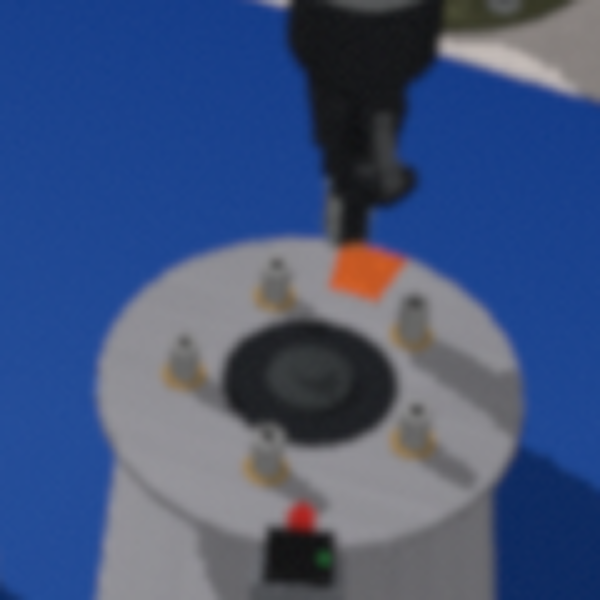

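Call:
send_rows --rows '[0, 0, 0.008, 0, 0, 0, 255, 0, 0, 0.018, 0, 0, 0, 255, 0, 0, 0.026, 0, 0, 0, 255, 0, 0, 0.03, 0, 0, 0, 255, 0, 0, 0.03, 0, 0, 0, 255]'

```text
t: 5.35
tool_pos: [0.4501, 0.1169, 0.0939]
orientation: [-3.14, -0.001, 2.269]
wrist_force: [0.3, 0.2, 0.3]
opening: 0.0
```

```bash
python3 - <<'E'
from h import *
show(); st=robot.get_state(); R=Ro.from_euler('xyz',[np.pi,0,st['orientation'][2]])
for a,dz in((188,0),(191,0),(197,0),(206,0),(218,0),(234,0),(253,0),(265,.015),(272,.035),(275,.05),(275,.055)):
    p=np.array([.515+.065*np.cos(np.radians(a)),.126+.065*np.sin(np.radians(a)),.095+dz])
    print(a,R.inv().apply(p-st['tool_pos']).round(3))
E
```

```text
{'t': 5.35, 'tool_pos': [0.4501, 0.1169, 0.0939], 'orientation': [-3.1399, -0.0007, 2.2686], 'wrist_force': [0.2667, 0.2477, 0.2871], 'opening': 0.0005}
188 [-0.     0.    -0.001]
191 [-0.003 -0.001 -0.001]
197 [-0.009 -0.004 -0.001]
206 [-0.019 -0.007 -0.001]
218 [-0.032 -0.009 -0.001]
234 [-0.05  -0.007 -0.001]
253 [-0.07   0.001 -0.001]
265 [-0.081  0.01  -0.016]
272 [-0.086  0.016 -0.036]
275 [-0.088  0.018 -0.051]
275 [-0.088  0.018 -0.056]
```

Call:
send_rows --rows '[-0.003, -0.001, 0, 0, 0, 0, 255, -0.009, -0.004, 0, 0, 0, 0, 255, -0.019, -0.007, 0, 0, 0, 0, 255, -0.032, -0.009, 0, 0, 0, 0, 255, -0.05, -0.007, 0, 0, 0, 0, 255, -0.07, 0.001, 0, 0, 0, 0, 255, -0.081, 0.01, -0.015, 0, 0, 0, 255, -0.086, 0.016, -0.035, 0, 0, 0, 255, -0.088, 0.018, -0.05, 0, 0, 0, 255, -0.088, 0.018, -0.055, 0, 0, 0, 255]'

```text
t: 6.35
tool_pos: [0.5227, 0.0597, 0.1513]
orientation: [3.139, 0.002, 2.267]
wrist_force: [-0.4, -0.3, 0.3]
opening: 0.003
```

```bash
cat >> h.py <<'E'
C=np.array([.515,.126,.083])
def field():
    t=robot.get_state()['t']; S=snap('scene')
    hsv=cv2.cvtColor(S['img'],cv2.COLOR_RGB2HSV)
    m=cv2.inRange(hsv,(4,130,110),(17,255,255)); mm=np.zeros_like(m); cv2.ellipse(mm,(372,256),(46,40),0,0,360,255,-1); m&=mm
    k,l,st,c=cv2.connectedComponentsWithStats(m)
    out=None
    if k>1:
        i=1+np.argmax(st[1:,4]); p=ray(S,*c[i],.083)-C
        out=(t,np.degrees(np.arctan2(p[1],p[0]))%360,np.hypot(p[0],p[1]),int(st[i,4]))
    return out,S
E
python3 - <<'E'
from h import *
show()
for i in range(12):
    f,S=field(); print(f)
cv2.imwrite('pics/s3.png',S['img'][...,::-1])
E
```

```text
{'t': 6.35, 'tool_pos': [0.5227, 0.0597, 0.1513], 'orientation': [3.1393, 0.0021, 2.2669], 'wrist_force': [-0.4078, -0.3221, 0.2719], 'opening': 0.0034}
(6.35, np.float64(312.5807179678178), np.float64(0.08957873025421562), 123)
(6.4, np.float64(321.9889498213954), np.float64(0.0898876670899259), 125)
(6.45, np.float64(331.46230986184895), np.float64(0.09031966266438696), 132)
(6.5, np.float64(340.546401360726), np.float64(0.09047250192255889), 132)
(6.55, np.float64(349.9610894632484), np.float64(0.09069345159297097), 140)
(6.6, np.float64(358.9392045504693), np.float64(0.09059247531518297), 146)
(6.65, np.float64(8.305241521224161), np.float64(0.08955690295960476), 145)
(6.7, np.float64(15.87098654450772), np.float64(0.08692529606878774), 108)
(6.75, np.float64(28.415774014338904), np.float64(0.08684009902734427), 109)
(6.8, np.float64(35.974420039990896), np.float64(0.08966339395108483), 147)
(6.85, np.float64(44.41428404056256), np.float64(0.09010325591705398), 147)
(6.9, np.float64(53.75920059409748), np.float64(0.0907020823888736), 145)
```

View pics/s3.png

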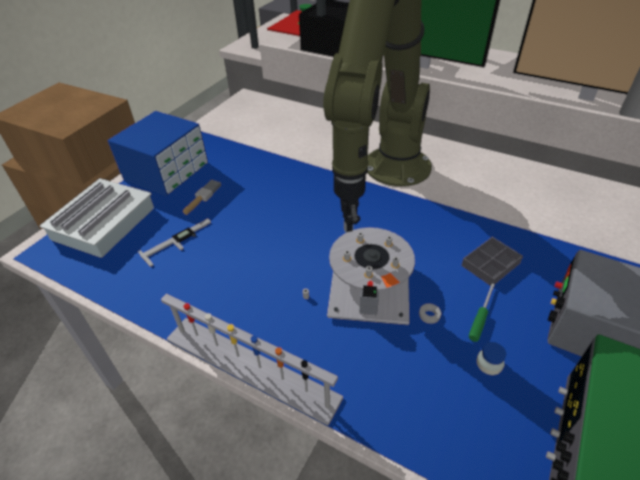

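```bash
python3 -c "
from h import *
to([.515,.030,.130],90)"
```

```text
shift [-0.0201 -0.0246  0.0196] rot [-4.000e-04 -0.000e+00  6.981e-01] n 6.95
```

Call:
send_rows --rows '[-0.002, -0.003, 0, 0, 0, 0.08, 255, -0.005, -0.007, 0.002, 0, 0, 0.18, 255, -0.009, -0.011, 0.006, 0, 0, 0.28, 255, -0.012, -0.015, 0.01, 0, 0, 0.38, 255, -0.015, -0.018, 0.014, 0, 0, 0.48, 255, -0.018, -0.021, 0.017, 0, 0, 0.58, 255, -0.02, -0.024, 0.02, 0, 0, 0.66, 255, -0.02, -0.0246, 0.02, 0, 0, 0.698, 255, -0.02, -0.0246, 0.02, 0, 0, 0.698, 255]'

```text
t: 7.85
tool_pos: [0.5149, 0.0301, 0.1296]
orientation: [-3.141, 0.0, 1.57]
wrist_force: [-0.3, 0.4, 0.6]
opening: 0.002
```

```bash
python3 - <<'E'
from h import *
show(); to([.515,.030,.090],90)
for i in range(3):
    f,S=field(); print(f)
E
```

```text
{'t': 7.85, 'tool_pos': [0.5149, 0.0301, 0.1296], 'orientation': [-3.1413, 0.0002, 1.5703], 'wrist_force': [-0.3023, 0.361, 0.6189], 'opening': 0.0024}
shift [-0.0001  0.0001  0.0396] rot [-0.0003  0.0002 -0.0005] n 7.85
(7.85, np.float64(215.61348079628698), np.float64(0.08949910223970675), 94)
(7.9, np.float64(223.16367864005608), np.float64(0.08982031713701392), 95)
(7.95, np.float64(231.4573795063649), np.float64(0.08944986224131717), 97)
```

Call:
send_rows --rows '[0, 0, 0.006, 0, 0, 0, 255, 0, 0, 0.014, 0, 0, 0, 255, 0, 0, 0.022, 0, 0, 0, 255, 0, 0, 0.029, 0, 0, 0, 255, 0, 0, 0.034, 0, 0, 0, 255, 0, 0, 0.037, 0, 0, 0, 255, 0, 0, 0.039, 0, 0, 0, 255, 0, 0, 0.04, 0, 0, 0, 255, 0, 0, 0.04, 0, 0, 0, 255, 0, 0, 0.04, 0, 0, 0, 255]'

```text
t: 9.0
tool_pos: [0.5151, 0.0301, 0.09]
orientation: [3.141, -0.0, 1.571]
wrist_force: [0.5, -0.4, -0.6]
opening: 0.001
```

```bash
python3 - <<'E'
from h import *
show()
for i in range(8):
    f,S=field(); print(f)
cv2.imwrite('pics/z4.png',cv2.resize(S['img'][180:300,310:430,::-1],(600,600),interpolation=2))
E
```

```text
{'t': 9.0, 'tool_pos': [0.5151, 0.0301, 0.09], 'orientation': [3.1412, -0.0, 1.5708], 'wrist_force': [0.5192, -0.4356, -0.6203], 'opening': 0.0011}
(9.0, np.float64(34.876662172987146), np.float64(0.08878953569620995), 127)
(9.05, np.float64(41.13890415433511), np.float64(0.09040090986071314), 142)
(9.1, np.float64(48.509528388295045), np.float64(0.09024098746227664), 140)
(9.15, np.float64(55.806234286263134), np.float64(0.0901124999352082), 139)
(9.2, np.float64(63.04646164772947), np.float64(0.09036025038166443), 139)
(9.25, np.float64(69.89539857505305), np.float64(0.09086665240790691), 135)
(9.3, np.float64(77.33457645893644), np.float64(0.09093439498387464), 134)
(9.35, np.float64(84.52356155815852), np.float64(0.0908996937545597), 134)
```

View pics/z4.png

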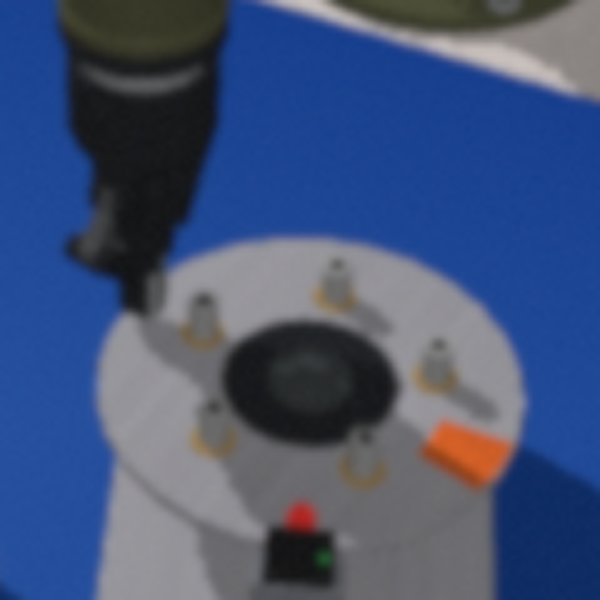

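Call:
send_rows --rows '[0, 0, 0, 0, 0, 0, 255, 0, 0, 0, 0, 0, 0, 255, 0, 0, 0, 0, 0, 0, 255, 0, 0, 0, 0, 0, 0, 255, 0, 0, 0, 0, 0, 0, 255, 0, 0, 0, 0, 0, 0, 255, 0, 0, 0, 0, 0, 0, 255, 0, 0, 0, 0, 0, 0, 255, 0, 0, 0, 0, 0, 0, 255, 0, 0, 0, 0, 0, 0, 255, 0, 0, 0, 0, 0, 0, 255, 0, 0, 0, 0, 0, 0, 255]'

```text
t: 10.6
tool_pos: [0.515, 0.03, 0.0898]
orientation: [-3.142, 0.0, 1.571]
wrist_force: [0.1, 1.1, -0.9]
opening: 0.001
```

Call:
send_rows --rows '[0, 0, 0, 0, 0, 0, 255, 0, 0, 0, 0, 0, 0, 255, 0, 0, 0, 0, 0, 0, 255, 0, 0, 0, 0, 0, 0, 255, 0, 0, 0, 0, 0, 0, 255, 0, 0, 0, 0, 0, 0, 255, 0, 0, 0, 0, 0, 0, 255, 0, 0, 0, 0, 0, 0, 255, 0, 0, 0, 0, 0, 0, 255, 0, 0, 0, 0, 0, 0, 255, 0, 0, 0, 0, 0, 0, 255, 0, 0, 0, 0, 0, 0, 255]'

```text
t: 11.8
tool_pos: [0.515, 0.0301, 0.0898]
orientation: [-3.142, 0.0, 1.571]
wrist_force: [-0.3, -0.3, -0.0]
opening: -0.003
```

```bash
python3 - <<'E'
from h import *
for i in range(4):
    f,S=field(); print(f)
E
```

```text
(11.8, np.float64(36.75588150035551), np.float64(0.08965879120829799), 142)
(11.85, np.float64(41.68594394148886), np.float64(0.09043259875700482), 144)
(11.9, np.float64(47.622506265973875), np.float64(0.09031300870936877), 141)
(11.95, np.float64(52.83158694950261), np.float64(0.09029215597418931), 137)
```

Call:
send_rows --rows '[0, 0, 0, 0, 0, 0, 255, 0, 0, 0, 0, 0, 0, 255, 0, 0, 0, 0, 0, 0, 255, 0, 0, 0, 0, 0, 0, 255, 0, 0, 0, 0, 0, 0, 255, 0, 0, 0, 0, 0, 0, 255, 0, 0, 0, 0, 0, 0, 255, 0, 0, 0, 0, 0, 0, 255, 0, 0, 0, 0, 0, 0, 255, 0, 0, 0, 0, 0, 0, 255, 0, 0, 0, 0, 0, 0, 255, 0, 0, 0, 0, 0, 0, 255]'

```text
t: 13.2
tool_pos: [0.515, 0.0301, 0.0898]
orientation: [3.142, 0.0, 1.571]
wrist_force: [-0.0, -0.4, 0.2]
opening: -0.004
```

Call:
send_rows --rows '[0, 0, 0, 0, 0, 0, 255, 0, 0, 0, 0, 0, 0, 255, 0, 0, 0, 0, 0, 0, 255, 0, 0, 0, 0, 0, 0, 255, 0, 0, 0, 0, 0, 0, 255, 0, 0, 0, 0, 0, 0, 255, 0, 0, 0, 0, 0, 0, 255, 0, 0, 0, 0, 0, 0, 255, 0, 0, 0, 0, 0, 0, 255, 0, 0, 0, 0, 0, 0, 255, 0, 0, 0, 0, 0, 0, 255, 0, 0, 0, 0, 0, 0, 255]'

```text
t: 14.4
tool_pos: [0.515, 0.0301, 0.0897]
orientation: [-3.141, 0.0, 1.571]
wrist_force: [0.2, -0.0, 0.5]
opening: -0.005
```

```bash
python3 - <<'E'
from h import *
for i in range(6):
    f,S=field(); print(f)
E
```

```text
(14.4, np.float64(297.87643277932744), np.float64(0.08957073306119136), 110)
(14.45, np.float64(302.48801694779036), np.float64(0.0894683498651651), 118)
(14.5, np.float64(306.90347923886), np.float64(0.08982713556036023), 121)
(14.55, np.float64(311.4807114614321), np.float64(0.09013836034419002), 123)
(14.6, np.float64(315.7031969739196), np.float64(0.08996616360031161), 122)
(14.65, np.float64(320.30096394675064), np.float64(0.0897782893030186), 125)
```

```bash
cat > fit.py <<'E'
import numpy as np
from scipy.optimize import curve_fit
D=np.array([[6.35,-47.4],[6.45,-28.5],[6.85,44.4],[6.9,53.8],[7.85,215.6],[7.9,223.2],[7.95,231.5],[9.05,401.1],[9.2,423],[9.35,444.5],[11.85,761.7],[11.9,767.6],[11.95,772.8],[14.4,1017.9],[14.5,1026.9],[14.65,1040.3]]+EXTRA if 'EXTRA' in globals() else [[6.35,-47.4],[6.45,-28.5],[6.85,44.4],[6.9,53.8],[7.85,215.6],[7.9,223.2],[7.95,231.5],[9.05,401.1],[9.2,423],[9.35,444.5],[11.85,761.7],[11.9,767.6],[11.95,772.8],[14.4,1017.9],[14.5,1026.9],[14.65,1040.3]])
f=lambda t,a,w,tau:a+w*tau*(1-np.exp(-(t-6.35)/tau))
p,_=curve_fit(f,D[:,0],D[:,1],[-47,185,9.9]); print(p,(D[:,1]-f(D[:,0],*p)).round(1))
w=lambda t:p[1]*np.exp(-(t-6.35)/p[2])
for k in(2,3,4,5):
    tt=np.arange(10,70,.01); i=np.argmax(f(tt,*p)>=21.9+360*k); print(k,tt[i],w(tt[i]))
print(f(1e9,*p))
E
python3 fit.py
```

```text
[-47.26390722 187.6328009   10.81804918] [-0.1  0.1 -0.   0.4  0.1 -0.5 -0.3  0.   0.2  0.2 -0.   0.3 -0.2 -0.2
 -0.1  0.2]
2 11.679999999999964 114.63942292493094
3 15.389999999999885 81.35695855348031
4 21.069999999999766 48.12481335027295
5 33.789999999999495 14.849781903087695
1982.556960482942
```

Call:
send_rows --rows '[0, 0, 0.001, 0, 0, 0, 255, 0, 0, 0.002, 0, 0, 0, 255, 0, 0, 0.003, 0, 0, 0, 255, 0, 0, 0.004, 0, 0, 0, 255, 0, 0, 0.0045, 0, 0, 0, 255, 0, 0, 0.0045, 0, 0, 0, 255, 0, 0, 0.0045, 0, 0, 0, 255, 0, 0, 0.0045, 0, 0, 0, 255, 0, 0, 0.0045, 0, 0, 0, 255, 0, 0, 0.0045, 0, 0, 0, 255, 0, 0, 0.0045, 0, 0, 0, 255, 0, 0, 0.0045, 0, 0, 0, 255]'

```text
t: 15.9
tool_pos: [0.515, 0.0301, 0.0853]
orientation: [3.142, 0.0, 1.571]
wrist_force: [0.2, 0.7, 0.5]
opening: -0.001
```

Call:
send_rows --rows '[0, 0, 0, 0, 0, 0, 255, 0, 0, 0, 0, 0, 0, 255, 0, 0, 0, 0, 0, 0, 255, 0, 0, 0, 0, 0, 0, 255, 0, 0, 0, 0, 0, 0, 255, 0, 0, 0, 0, 0, 0, 255, 0, 0, 0, 0, 0, 0, 255, 0, 0, 0, 0, 0, 0, 255, 0, 0, 0, 0, 0, 0, 255, 0, 0, 0, 0, 0, 0, 255, 0, 0, 0, 0, 0, 0, 255, 0, 0, 0, 0, 0, 0, 255]'

```text
t: 17.1
tool_pos: [0.515, 0.0301, 0.0853]
orientation: [-3.142, 0.0, 1.571]
wrist_force: [-0.8, 0.1, 0.2]
opening: 0.002
```

Call:
send_rows --rows '[0, 0, 0, 0, 0, 0, 255, 0, 0, 0, 0, 0, 0, 255, 0, 0, 0, 0, 0, 0, 255, 0, 0, 0, 0, 0, 0, 255, 0, 0, 0, 0, 0, 0, 255, 0, 0, 0, 0, 0, 0, 255, 0, 0, 0, 0, 0, 0, 255, 0, 0, 0, 0, 0, 0, 255, 0, 0, 0, 0, 0, 0, 255, 0, 0, 0, 0, 0, 0, 255, 0, 0, 0, 0, 0, 0, 255, 0, 0, 0, 0, 0, 0, 255]'

```text
t: 18.3
tool_pos: [0.515, 0.0301, 0.0853]
orientation: [-3.142, -0.0, 1.571]
wrist_force: [0.9, -0.2, -0.3]
opening: -0.002
```

Call:
send_rows --rows '[0, 0, 0, 0, 0, 0, 255, 0, 0, 0, 0, 0, 0, 255, 0, 0, 0, 0, 0, 0, 255, 0, 0, 0, 0, 0, 0, 255, 0, 0, 0, 0, 0, 0, 255, 0, 0, 0, 0, 0, 0, 255, 0, 0, 0, 0, 0, 0, 255, 0, 0, 0, 0, 0, 0, 255, 0, 0, 0, 0, 0, 0, 255, 0, 0, 0, 0, 0, 0, 255, 0, 0, 0, 0, 0, 0, 255, 0, 0, 0, 0, 0, 0, 255]'

```text
t: 19.5
tool_pos: [0.515, 0.0301, 0.0853]
orientation: [-3.142, 0.0, 1.571]
wrist_force: [0.1, 0.2, 0.0]
opening: -0.004
```

Call:
send_rows --rows '[0, 0, 0, 0, 0, 0, 255, 0, 0, 0, 0, 0, 0, 255, 0, 0, 0, 0, 0, 0, 255, 0, 0, 0, 0, 0, 0, 255, 0, 0, 0, 0, 0, 0, 255, 0, 0, 0, 0, 0, 0, 255, 0, 0, 0, 0, 0, 0, 255, 0, 0, 0, 0, 0, 0, 255, 0, 0, 0, 0, 0, 0, 255, 0, 0, 0, 0, 0, 0, 255, 0, 0, 0, 0, 0, 0, 255, 0, 0, 0, 0, 0, 0, 255]'

```text
t: 20.7
tool_pos: [0.515, 0.03, 0.0853]
orientation: [3.142, 0.0, 1.571]
wrist_force: [-0.6, -0.3, -0.2]
opening: 0.003
```

```bash
python3 - <<'E'
from h import *
show()
for i in range(3):
    f,S=field(); print(f)
E
```

```text
{'t': 20.7, 'tool_pos': [0.515, 0.03, 0.0853], 'orientation': [3.1416, 0.0, 1.5707], 'wrist_force': [-0.6434, -0.3362, -0.2463], 'opening': 0.0031}
(20.7, np.float64(4.899254348933224), np.float64(0.09034713699305039), 144)
(20.75, np.float64(7.1749615419282895), np.float64(0.09017794267490092), 140)
(20.8, np.float64(8.975770569113555), np.float64(0.0892048704412124), 132)
```

Call:
send_rows --rows '[0, 0, 0, 0, 0, 0, 255, 0, 0, 0, 0, 0, 0, 255, 0, 0, 0, 0, 0, 0, 255, 0, 0, 0, 0, 0, 0, 255, 0, 0, 0, 0, 0, 0, 255, 0, 0, 0, 0, 0, 0, 255, 0, 0, 0, 0, 0, 0, 255, 0, 0, 0, 0, 0, 0, 255, 0, 0, 0, 0, 0, 0, 255, 0, 0, 0, 0, 0, 0, 255, 0, 0, 0, 0, 0, 0, 255, 0, 0, 0, 0, 0, 0, 255]'

```text
t: 22.05
tool_pos: [0.515, 0.0301, 0.0853]
orientation: [-3.142, 0.0, 1.571]
wrist_force: [0.1, 0.4, -0.3]
opening: -0.003
```

Call:
send_rows --rows '[0, 0, 0, 0, 0, 0, 255, 0, 0, 0, 0, 0, 0, 255, 0, 0, 0, 0, 0, 0, 255, 0, 0, 0, 0, 0, 0, 255, 0, 0, 0, 0, 0, 0, 255, 0, 0, 0, 0, 0, 0, 255, 0, 0, 0, 0, 0, 0, 255, 0, 0, 0, 0, 0, 0, 255, 0, 0, 0, 0, 0, 0, 255, 0, 0, 0, 0, 0, 0, 255, 0, 0, 0, 0, 0, 0, 255, 0, 0, 0, 0, 0, 0, 255]'

```text
t: 23.25
tool_pos: [0.515, 0.0301, 0.0853]
orientation: [-3.142, 0.0, 1.571]
wrist_force: [0.8, -0.2, 0.0]
opening: 0.003
```

Call:
send_rows --rows '[0, 0, 0, 0, 0, 0, 255, 0, 0, 0, 0, 0, 0, 255, 0, 0, 0, 0, 0, 0, 255, 0, 0, 0, 0, 0, 0, 255, 0, 0, 0, 0, 0, 0, 255, 0, 0, 0, 0, 0, 0, 255, 0, 0, 0, 0, 0, 0, 255, 0, 0, 0, 0, 0, 0, 255, 0, 0, 0, 0, 0, 0, 255, 0, 0, 0, 0, 0, 0, 255, 0, 0, 0, 0, 0, 0, 255, 0, 0, 0, 0, 0, 0, 255]'

```text
t: 24.45
tool_pos: [0.515, 0.0301, 0.0853]
orientation: [-3.142, -0.0, 1.571]
wrist_force: [0.4, 0.1, -1.2]
opening: -0.005
```

Call:
send_rows --rows '[0, 0, 0, 0, 0, 0, 255, 0, 0, 0, 0, 0, 0, 255, 0, 0, 0, 0, 0, 0, 255, 0, 0, 0, 0, 0, 0, 255, 0, 0, 0, 0, 0, 0, 255, 0, 0, 0, 0, 0, 0, 255, 0, 0, 0, 0, 0, 0, 255, 0, 0, 0, 0, 0, 0, 255, 0, 0, 0, 0, 0, 0, 255, 0, 0, 0, 0, 0, 0, 255, 0, 0, 0, 0, 0, 0, 255, 0, 0, 0, 0, 0, 0, 255]'

```text
t: 25.65
tool_pos: [0.515, 0.0301, 0.0853]
orientation: [-3.142, 0.0, 1.571]
wrist_force: [0.7, -0.4, -0.4]
opening: 0.002
```

Call:
send_rows --rows '[0, 0, 0, 0, 0, 0, 255, 0, 0, 0, 0, 0, 0, 255, 0, 0, 0, 0, 0, 0, 255, 0, 0, 0, 0, 0, 0, 255, 0, 0, 0, 0, 0, 0, 255, 0, 0, 0, 0, 0, 0, 255, 0, 0, 0, 0, 0, 0, 255, 0, 0, 0, 0, 0, 0, 255, 0, 0, 0, 0, 0, 0, 255, 0, 0, 0, 0, 0, 0, 255, 0, 0, 0, 0, 0, 0, 255, 0, 0, 0, 0, 0, 0, 255]'

```text
t: 26.85
tool_pos: [0.515, 0.0301, 0.0853]
orientation: [-3.142, 0.0, 1.571]
wrist_force: [1.2, -0.4, 0.1]
opening: 0.005
```

Call:
send_rows --rows '[0, 0, 0, 0, 0, 0, 255, 0, 0, 0, 0, 0, 0, 255, 0, 0, 0, 0, 0, 0, 255, 0, 0, 0, 0, 0, 0, 255, 0, 0, 0, 0, 0, 0, 255, 0, 0, 0, 0, 0, 0, 255, 0, 0, 0, 0, 0, 0, 255, 0, 0, 0, 0, 0, 0, 255, 0, 0, 0, 0, 0, 0, 255, 0, 0, 0, 0, 0, 0, 255, 0, 0, 0, 0, 0, 0, 255, 0, 0, 0, 0, 0, 0, 255]'

```text
t: 28.05
tool_pos: [0.515, 0.0301, 0.0853]
orientation: [-3.142, 0.0, 1.571]
wrist_force: [0.0, -0.0, 0.9]
opening: 0.002
```

Call:
send_rows --rows '[0, 0, 0, 0, 0, 0, 255, 0, 0, 0, 0, 0, 0, 255, 0, 0, 0, 0, 0, 0, 255, 0, 0, 0, 0, 0, 0, 255, 0, 0, 0, 0, 0, 0, 255, 0, 0, 0, 0, 0, 0, 255, 0, 0, 0, 0, 0, 0, 255, 0, 0, 0, 0, 0, 0, 255, 0, 0, 0, 0, 0, 0, 255, 0, 0, 0, 0, 0, 0, 255, 0, 0, 0, 0, 0, 0, 255, 0, 0, 0, 0, 0, 0, 255]'

```text
t: 29.25
tool_pos: [0.515, 0.0301, 0.0853]
orientation: [-3.142, 0.0, 1.571]
wrist_force: [0.6, -0.4, -0.2]
opening: -0.002
```

Call:
send_rows --rows '[0, 0, 0, 0, 0, 0, 255, 0, 0, 0, 0, 0, 0, 255, 0, 0, 0, 0, 0, 0, 255, 0, 0, 0, 0, 0, 0, 255, 0, 0, 0, 0, 0, 0, 255, 0, 0, 0, 0, 0, 0, 255, 0, 0, 0, 0, 0, 0, 255, 0, 0, 0, 0, 0, 0, 255, 0, 0, 0, 0, 0, 0, 255, 0, 0, 0, 0, 0, 0, 255, 0, 0, 0, 0, 0, 0, 255, 0, 0, 0, 0, 0, 0, 255]'

```text
t: 30.45
tool_pos: [0.515, 0.0301, 0.0853]
orientation: [-3.141, 0.0, 1.571]
wrist_force: [0.5, 0.3, 0.3]
opening: 0.002
```

```bash
python3 - <<'E'
from h import *
show()
for i in range(3):
    f,S=field(); print(f)
E
```

```text
{'t': 30.45, 'tool_pos': [0.515, 0.0301, 0.0853], 'orientation': [-3.1415, 0.0, 1.5708], 'wrist_force': [0.5485, 0.3153, 0.3124], 'opening': 0.0018}
(30.45, np.float64(325.65994349277423), np.float64(0.08993038262035816), 129)
(30.5, np.float64(326.6752292495985), np.float64(0.08990038539065516), 130)
(30.55, np.float64(327.69811958315694), np.float64(0.08997964890200291), 130)
```

Call:
send_rows --rows '[0, 0, 0, 0, 0, 0, 255, 0, 0, 0, 0, 0, 0, 255, 0, 0, 0, 0, 0, 0, 255, 0, 0, 0, 0, 0, 0, 255, 0, 0, 0, 0, 0, 0, 255, 0, 0, 0, 0, 0, 0, 255, 0, 0, 0, 0, 0, 0, 255, 0, 0, 0, 0, 0, 0, 255, 0, 0, 0, 0, 0, 0, 255, 0, 0, 0, 0, 0, 0, 255, 0, 0, 0, 0, 0, 0, 255, 0, 0, 0, 0, 0, 0, 255]'

```text
t: 31.8
tool_pos: [0.515, 0.0301, 0.0853]
orientation: [-3.142, 0.0, 1.571]
wrist_force: [1.0, 0.7, 0.0]
opening: 0.002
```

Call:
send_rows --rows '[0, 0, 0, 0, 0, 0, 255, 0, 0, 0, 0, 0, 0, 255, 0, 0, 0, 0, 0, 0, 255, 0, 0, 0, 0, 0, 0, 255, 0, 0, 0, 0, 0, 0, 255, 0, 0, 0, 0, 0, 0, 255]'

```text
t: 32.4
tool_pos: [0.515, 0.0301, 0.0853]
orientation: [-3.142, 0.0, 1.571]
wrist_force: [0.5, -0.3, 0.0]
opening: 0.001
```

```bash
python3 - <<'E'
from h import *
show()
for i in range(2):
    f,S=field(); print(f)
T=snap('top'); hsv=cv2.cvtColor(T['img'],cv2.COLOR_RGB2HSV)
m=cv2.inRange(hsv,(4,130,110),(17,255,255)); m[:200]=0;m[310:]=0;m[:,:200]=0;m[:,330:]=0
ys,xs=np.nonzero(m);p=ray(T,xs.mean(),ys.mean(),.083)-C;print(len(xs),np.degrees(np.arctan2(p[1],p[0])),np.hypot(*p[:2]))
E
```

```text
{'t': 32.4, 'tool_pos': [0.515, 0.0301, 0.0853], 'orientation': [-3.1416, 0.0, 1.5708], 'wrist_force': [0.4741, -0.3183, 0.0316], 'opening': 0.0012}
(32.4, np.float64(2.138929222840528), np.float64(0.09085867750608348), 145)
(32.45, np.float64(3.1510366923251523), np.float64(0.09107636351782926), 147)
199 3.6950768262077087 0.09092476196462304
```

Call:
send_rows --rows '[0, 0, 0, 0, 0, 0, 255, 0, 0, 0, 0, 0, 0, 255, 0, 0, 0, 0, 0, 0, 255, 0, 0, 0, 0, 0, 0, 255, 0, 0, 0, 0, 0, 0, 255, 0, 0, 0, 0, 0, 0, 255, 0, 0, 0, 0, 0, 0, 255, 0, 0, 0, 0, 0, 0, 255, 0, 0, 0.0007, 0, 0, 0, 255, 0, 0, 0.0016, 0, 0, 0, 255, 0, 0, 0.0026, 0, 0, 0, 255, 0, 0, 0.0026, 0, 0, 0, 255]'

```text
t: 33.75
tool_pos: [0.5157, 0.0301, 0.0831]
orientation: [3.14, -0.0, 1.571]
wrist_force: [-0.1, 0.1, 5.1]
opening: 0.001
```

```bash
python3 - <<'E'
from h import *
show()
for i in range(3):
    f,S=field(); print(f)
T=snap('top'); hsv=cv2.cvtColor(T['img'],cv2.COLOR_RGB2HSV)
cv2.imwrite('pics/z5.png',np.hstack([cv2.resize(S['img'][200:300,322:422,::-1],(400,400),interpolation=2),cv2.resize(T['img'][190:310,205:325,::-1],(400,400),interpolation=2)]))
show()
E
```

```text
{'t': 33.75, 'tool_pos': [0.5157, 0.0301, 0.0831], 'orientation': [3.1401, -0.0001, 1.5708], 'wrist_force': [-0.0605, 0.0843, 5.1093], 'opening': 0.001}
(33.75, np.float64(21.338973832786955), np.float64(0.08459776697583589), 88)
(33.8, np.float64(21.485694048467405), np.float64(0.08476747830179049), 89)
(33.85, np.float64(21.390420660262432), np.float64(0.08471019047530111), 89)
{'t': 33.95, 'tool_pos': [0.5156, 0.0301, 0.0831], 'orientation': [3.1403, -0.0001, 1.5707], 'wrist_force': [-0.1673, -0.29, 4.8477], 'opening': 0.0013}
```

View pics/z5.png

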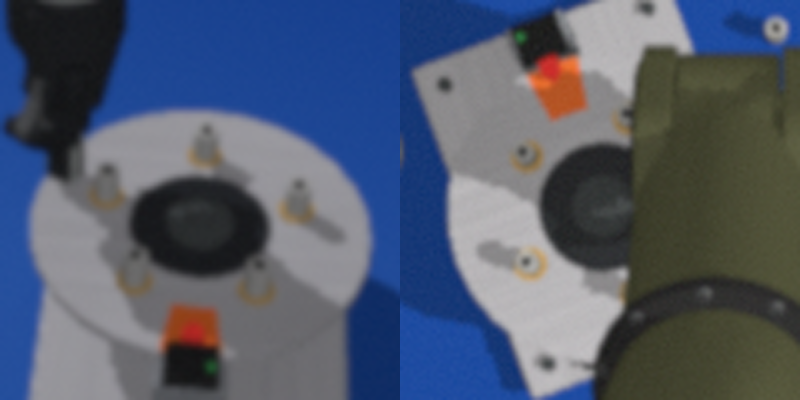

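The wheel is at rest with the orange field under the pointer. The fingertip is pressing with about 5 N.

```bash
python3 - <<'E'
from h import *
print(order.hand_in()); show()
E
```

```text
the job is handed in; nothing more can be done
None
the job is handed in; nothing more can be done
```

The wheel came to rest with the orange field under the red pointer, and I handed the job in at about 34 s with the fingertip still resting on the rim.

- **Height check:** Before the flick I lightly touched the resting rim with about 4.6 N to find its height. The wheel did not turn.
- **Flick:** I pushed one of the steel weights, which set the wheel running anticlockwise at about 3.2 rad/s. I then lifted clear, and it made five free passes of the pointer.
- **Brake:** On the sixth pass, at about 0.26 rad/s, I lowered the fingertip onto the rim. The wheel stopped with the field at 21.4° against about 21.7° for the pointer, both measured from the cameras. The field is ±10° wide.
- **Last checks:** Three pictures over 0.1 s showed the wheel still, to within 0.15°. The press was about 5 N, and the arm stayed away from the read head and the loose parts.
- **Uncertainty:** The pointer covers part of the field, so the final angle is good to about 2°. In the top view the pointer looks shifted towards the field's left edge. I put that down to its 10 mm height above the disc and did not check it separately.

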